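Tip out the anvil tray and hold it against the sprung fence

TASK

Pick up the wooden carrying tray by its crossbar and tip the three brass anvils off its open front into the blue bin, without touching them with the gripper. Then set the empty tray flat on the bench with its dark backboard square to and centred on the sprung steel face of the fence, and press it in steadily to about half of the face's 32 mm travel (about 8 N; the end of the red tongue lies over the green band), never ramming it to the stop. The program finishes while still holding the tray pressed there, so that the maker can screw it down; leave everything else on the bench where it is.

Things in the scene. Friction and masses are not known exactly. Their poses are not given: they have to be found in the camera images.
- tray: Wooden carrying tray, 150 long (its x) by 116 wide (its y), about 0.3 kg. Origin: centre of its underside; z up. Floor 8 mm thick, waxed. Front end (-x) is open, no lip; side walls 8 mm thick, up to 30 mm high; dark backboard at the +x end, 12 mm thick, 8 to 84 mm high, its outer face 75 mm from the origin along +x. It starts flat on the bench, open front towards the robot to within about 0.5 rad.
- tray_grip (a point): Centre of the tray's crossbar handle, 70 mm above the tray's origin; same axes as the tray. The dark wooden bar runs along the tray's y across its middle: 12 mm thick (along x), 24 mm high (58 to 82 mm above the underside), 100 mm free between two uprights. Pinch it from above with the fingers closing along the tray's x; the tips may reach down to 30 mm above the tray's underside without meeting the anvils.
- anvil0_center (a point): Centre of polished brass anvil 1 of 3: a flat disc 26 mm in diameter and 14 mm high, about 55 g, lying flat on the tray's floor under or near the crossbar. It starts to slide at a tray slope of 16 to 23 degrees; a tilt of 35 degrees or more empties the tray, in any direction that suits the arm.
- anvil1_center (a point): Centre of polished brass anvil 2 of 3: a flat disc 26 mm in diameter and 14 mm high, about 55 g, lying flat on the tray's floor under or near the crossbar. It starts to slide at a tray slope of 16 to 23 degrees; a tilt of 35 degrees or more empties the tray, in any direction that suits the arm.
- anvil2_center (a point): Centre of polished brass anvil 3 of 3: a flat disc 26 mm in diameter and 14 mm high, about 55 g, lying flat on the tray's floor under or near the crossbar. It starts to slide at a tray slope of 16 to 23 degrees; a tilt of 35 degrees or more empties the tray, in any direction that suits the arm.
- anvil0: The same brass anvil 1; origin: centre of its underside.
- anvil1: The same brass anvil 2; origin: centre of its underside.
- anvil2: The same brass anvil 3; origin: centre of its underside.
- bin: Blue open bin for the anvils, loose, 0.7 kg, 170 by 170 mm outside, 60 mm high, walls and floor 6 mm; origin: centre of its underside. It stands to the left or to the right of the tray (swapped with the brown box).
- fence: Fence fixed to the bench behind the tray: light wooden heel block 50 deep (x), 170 wide (y), 80 mm high, origin: centre of the heel's underside. Its x axis points away from the robot's side, the direction in which the tray is pressed; within about 0.25 rad of world x.
- face_front (a point): Centre of the front of the sprung steel face, 71 mm in front (-x) of the fence's origin when not pressed, 45 mm above the bench; axes as the fence. The face is 150 wide and reaches from 5 to 87 mm high. It moves with the face.
- face (a joint): How far the sprung face is pressed in, in m: 0 free, 0.032 at its stop. Spring 500 N/m without preload, so 0.016 is 8 N. A red tongue on top moves with it; its end enters the green band on the heel at 0.010 and leaves it at 0.024.
- other_bin: Brown open box of the same size as the blue bin, not to be used or moved. Origin: centre of its underside.
- dye: Black dye bottle, 56 mm diameter, 130 mm high, standing to the far left; origin: centre of its underside. Leave alone.
- jar: Glass jar, 80 mm diameter, 120 mm high, standing to the far right; origin: centre of its underside. Leave alone.
- awl: Awl with an orange handle, 120 mm long, lying at the left edge; origin under its middle. Leave alone.
- awl2: Second awl, alike, lying left, farther from the robot. Leave alone.
- mallet: Hammer, 240 mm long, lying to the right; origin under its middle. Leave alone.

How it is judged:
By the outcome, as a careful person would: the job done as asked, in the order asked, and still so for the second after the job is handed in, while the arm keeps its last pose, push and grip.
It also fails if it takes over 54 s, if anything falls off the work surface, if the arm or the gripper's body presses on something with over 40 N, if the wrist force passes 120 N, or if a joint passes its speed limit or range.

ROBOT

A 6-joint arm with a two-finger parallel gripper is mounted at the origin on the work surface. World frame = base frame: x ahead of the robot, y to its left, z up, the work surface at z = 0. Lengths are in m, angles in rad, forces in N, time in s.
With the tool pointing down it reaches from about 0.325 to 0.85 m from the base axis. Payload 15.5 kg.
Tool frame: the origin (TCP) lies midway between the tips of the shut fingers; the grasp point (between the pads) lies 19 mm behind it (env.hold_point_z is the distance from the TCP to the grasp point, in m); z points along the fingers, y is the direction in which the jaws open and shut (so a half turn about z gives the same grasp; the last joint's range is limited). The gripper opens to 91 mm and grips with 3 to 60 N. Pads are 32 mm wide; open, the fingers measure 118 mm over their backs; the gripper's body (76 mm by 178 mm) begins 60 mm behind the grasp point.
Start: joints at [-0.096, 0.494, 1.345, -0, 1.302, -0.096], TCP at [0.625, 0, 0.214] pointing down, gripper open.
Joint ranges: [-2.91, 2.91], [-0.82, 2.16], [0.22, 2.67], [-1.22, 4.37], [0.12, 2.79], [-3.08, 3.08]. Speed limits (rad/s): [1.89, 1.89, 2.57, 3.01, 3.01, 3.01].

INTERFACE

Orientations are given as a unit quaternion [w, x, y, z].
In Python, from bench import env, camera, workorder gives the robot as it stands.
- The arm moves only by the shell command python3 -m jog 'ROWS' [OPENING] [FORCE]. ROWS is JSON, a list of rows, each a list of 2 entries, a list of its own where there are three numbers: the shift along the tool's x, y, z in mm, then the turn, a rotation vector about the tool's x, y, z in rad. A call has 1 to 20 rows; each row is the pose to reach, as a shift and turn from the pose commanded when the call began, along the tool's axes at that moment; what a row does not reach only later rows make up. A row lasts 1/8 s, in which the tool goes at most 62.5 mm and 10.7 degrees, less where a joint would pass 70% of its speed; a pose out of reach is approached as far as the arm can. A call with a gripper value outside its range is refused whole. OPENING is the gripper command: -1 is shut, 1 is fully open, values between are in proportion, set as the call begins (- or left out, the last holds). The fingers move at their own pace and stop on an object; FORCE is the grip in N (left out, the last holds). Time passes only in rows, so rows that repeat a pose let the fingers close. It gives the time, the measured TCP pose, the force and the opening at its end, in the units of the state.
- env.state(): the state, without advancing time (a new reading comes with each control period).
- camera(name): name is "scene" or "side" or "wrist"; returns a dict with "color" (384x512x3 uint8, red, green, blue), "depth" (384x512 float32, m along the optical axis (not along the pixel's ray), 0 where there is no reading), "fx", "fy", "cx", "cy" (pixels), "R" (3x3) and "t" (3): a world point X has camera coordinates R X + t; the wrist camera has in their place "T_tool_cam" (4x4, takes a point from camera to tool coordinates, whose origin is the TCP and whose axes are the flange's). Camera axes: x right, y down, z forward; pixel columns grow to the right and rows downward; lengths in m; the calibration is good to about 2 mm. A picture is of the moment at which its call begins: read the wrist's pose just before it.
- workorder.close_job(): hands the job in, once; it reports no verdict.
The state is a dict: "time": time; "joint_positions": joint angles; "qvel": joint speeds; "effort": joint torques, N m; "tcp_pos": TCP position; "ee_rot": TCP orientation; "contact_force": force on the tool from outside, world axes, zero at the start; "ft_torque": the same for the moment, N m; "width": opening from 0.0 (shut) to 1.0 (fully open).
Only numpy, scipy, OpenCV 4.12 (cv2) and the standard library are available. Lean on these libraries where they do the work, as an engineer would, in place of code of your own. Each camera call takes 0.05 s, during which the arm holds its last target. There are 200 camera calls.

## Working session

There is one attempt and no reset: what is moved stays moved. The work goes in short steps, Python scripts to look and compute and a shell command to move; the robot and the scene stay as the last step left them, time stands still between calls to the robot, and variables do not carry over. Pictures are saved under pics/ and viewed, about 8 in all and at most 12, crops included, and the job is handed in when it is done.

```bash
ls; mkdir -p pics; cat > h.py <<'E'
import numpy as np, cv2, json
from scipy.spatial.transform import Rotation as Ro
from bench import env, camera, workorder
def pose(s=None):
    s=s or env.state(); q=s["ee_rot"]
    return np.array(s["tcp_pos"]), Ro.from_quat([q[1],q[2],q[3],q[0]]).as_matrix()
def cam(n):
    p,R=pose(); c=camera(n)
    if n=="wrist":
        T=np.eye(4);T[:3,:3]=R;T[:3,3]=p; W=T@c["T_tool_cam"]
        c["Rw"],c["o"]=W[:3,:3],W[:3,3]
    else:
        Rm=np.array(c["R"]);c["Rw"]=Rm.T;c["o"]=-Rm.T@np.array(c["t"])
    return c
def ray(c,u,v):
    d=c["Rw"]@np.array([(u-c["cx"])/c["fx"],(v-c["cy"])/c["fy"],1.]); return c["o"],d
def onz(c,u,v,z):
    o,d=ray(c,u,v); return o+d*(z-o[2])/d[2]
def proj(c,X):
    x=c["Rw"].T@(np.array(X)-c["o"]); return x[0]/x[2]*c["fx"]+c["cx"],x[1]/x[2]*c["fy"]+c["cy"]
def cloud(c):
    v,u=np.mgrid[:384,:512]; D=c["depth"]
    P=np.stack([(u-c["cx"])/c["fx"]*D,(v-c["cy"])/c["fy"]*D,D],-1)
    return P@c["Rw"].T+c["o"], D>0
def save(c,n,crop=None,s=1):
    im=c["color"][:,:,::-1]
    if crop: a,b,d,e=crop; im=im[b:e,a:d]
    cv2.imwrite(f"pics/{n}.png",cv2.resize(im,None,fx=s,fy=s,interpolation=cv2.INTER_CUBIC))
E
python3 - <<'E'
from h import *
a=cam("scene");b=cam("side")
print(pose(),a["o"],a["Rw"][:,2],b["o"],b["Rw"][:,2])
import pickle;pickle.dump((a,b),open("c0.pkl","wb"))
im=np.vstack([a["color"],b["color"]])[:,:,::-1]
save(a,"scene0",s=1.5);save(b,"side0",s=1.5)
w=cam("wrist");print(w["o"],w["Rw"]);save(w,"wrist0",s=1);pickle.dump(w,open("w0.pkl","wb"))
E
```

```text
pics
(array([6.24650700e-01, 6.16690071e-05, 2.13380750e-01]), array([[-3.51934348e-05,  9.99999364e-01, -1.12726204e-03],
       [ 9.99999992e-01,  3.53338693e-05,  1.24560492e-04],
       [ 1.24600244e-04, -1.12725764e-03, -9.99999357e-01]])) [1.30142022 0.18697562 0.93945715] [-0.62119235 -0.16499031 -0.76609286] [-0.11283503  0.81574596  1.14668475] [ 0.46736329 -0.53887898 -0.70084306]
[0.62518796 0.08171785 0.38388569] [[ 9.99997241e-01  5.46509340e-04 -2.28469777e-03]
 [-1.29455023e-04 -9.58264653e-01 -2.85882560e-01]
 [-2.34558261e-03  2.85882067e-01 -9.58261938e-01]]
```

View pics/scene0.png

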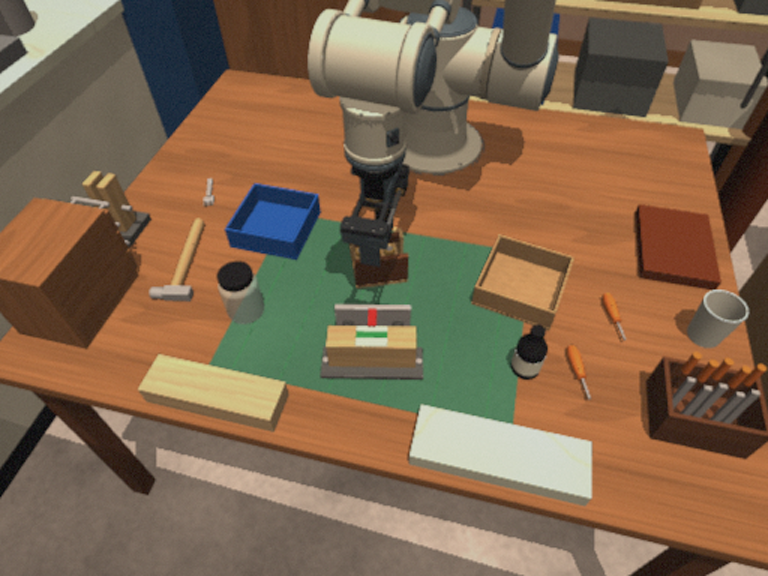

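View pics/side0.png

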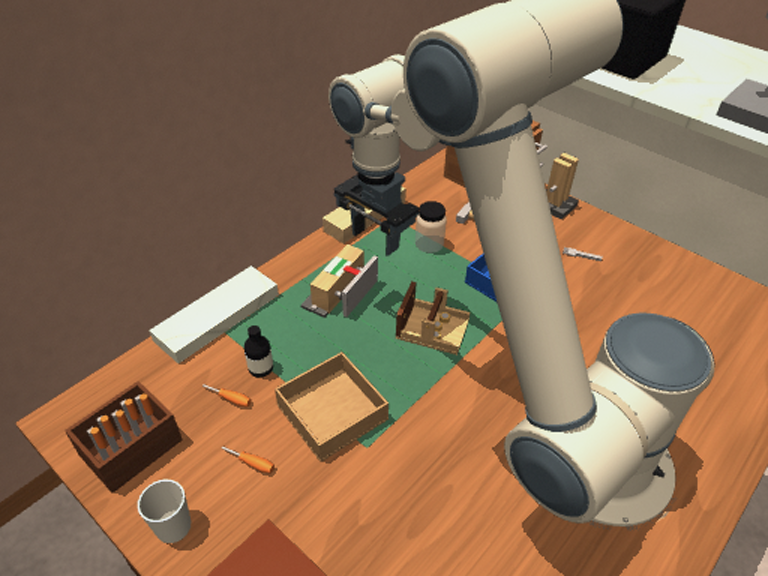

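Scene: blue bin at about (275,220), brown box at (523,280), the fence at (372,340) with its red tongue, and the tray hidden behind the gripper at (380,262). Side: tray at (435,318) with its dark backboard facing the fence, blue bin half hidden behind the arm.

```bash
python3 - <<'E'
from h import *
import pickle
a,b=pickle.load(open("c0.pkl","rb"));w=pickle.load(open("w0.pkl","rb"))
for n,c in (("scene",a),("side",b)):
    P,m=cloud(c); hsv=cv2.cvtColor(c["color"],cv2.COLOR_RGB2HSV)
    bl=(hsv[...,0]>105)&(hsv[...,0]<125)&(hsv[...,1]>150)&m&(P[...,2]>.045)&(P[...,2]<.075)&(P[...,0]>.2)&(P[...,0]<.9)&(abs(P[...,1])<.5)
    Q=P[bl]
    if len(Q): print(n,"blue",len(Q),Q.min(0),Q.max(0),cv2.minAreaRect(Q[:,:2].astype(np.float32)),np.median(Q[:,2]))
    d=(hsv[...,2]<90)&m&(P[...,2]>.06)&(P[...,2]<.10)&(P[...,0]>.4)&(P[...,0]<.65)&(abs(P[...,1])<.13)
    Q=P[d]; print(n,"dark",len(Q)); 
    if len(Q)>5: print(Q.min(0),Q.max(0))
E
```

```text
scene blue 485 [ 0.34632303 -0.39111844  0.04502198] [ 0.51913703 -0.22094567  0.06529138] ((0.4329153895378113, -0.30590522289276123), (0.16772812604904175, 0.17254281044006348), 88.82161712646484) 0.054368558223020336
scene dark 241
[ 0.45403925 -0.09588186  0.06020808] [0.56697308 0.03800674 0.08806347]
side blue 99 [ 0.44323409 -0.29051293  0.0452463 ] [ 0.51509217 -0.22007598  0.06643667] ((0.49347567558288574, -0.23998203873634338), (0.047355201095342636, 0.09549758583307266), 44.916229248046875) 0.055286953013301554
side dark 208
[ 0.45352043 -0.09539493  0.06012497] [0.64967301 0.07032804 0.0890485 ]
```

View pics/wrist0.png

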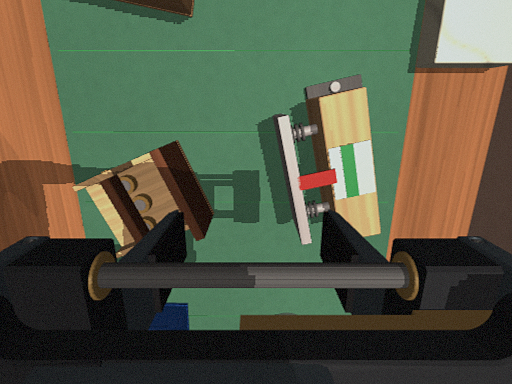

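Wrist: tray at left, with crossbar from (100,182) to (155,240), backboard top from (178,142) to (210,235), and anvils near (135,195). The face's top edge runs from (280,118) to (308,243).

```bash
python3 - <<'E'
from h import *
import pickle
w=pickle.load(open("w0.pkl","rb"));a,b=pickle.load(open("c0.pkl","rb"))
P,m=cloud(w)
def rep(n,M):
    M=cv2.morphologyEx(M.astype(np.uint8),cv2.MORPH_OPEN,np.ones((2,2)))
    k,l,st,ce=cv2.connectedComponentsWithStats(M)
    for i in range(1,k):
        if st[i,4]<40: continue
        Q=P[l==i]; r=cv2.minAreaRect(Q[:,:2].astype(np.float32)); print(n,st[i],np.round(r[0],4),np.round(r[1],4),round(r[2],1),"z",np.round(np.percentile(Q[:,2],[5,50,95]),4), cv2.boxPoints(r).round(3).tolist())
roi=np.zeros_like(m);roi[60:236,75:400]=1
z=P[...,2]
rep("top",m&roi&(z>.074)&(z<.1)&(P[...,0]<.62))
rep("face",m&roi&(z>.082)&(z<.1)&(P[...,0]>.6)&(P[...,0]<.75))
rep("heel",m&roi&(z>.074)&(z<.084)&(P[...,0]>.6)&(P[...,0]<.8))
rep("anv",m&roi&(z>.018)&(z<.027)&(P[...,0]<.6))
for c in (w,a,b):
  h=cv2.cvtColor(c["color"],cv2.COLOR_RGB2HSV)
  r=((h[...,0]<6)|(h[...,0]>174))&(h[...,1]>190)&(h[...,2]>120); PP,_=cloud(c); r&=(PP[...,0]>.6)&(PP[...,0]<.8)&(abs(PP[...,1])<.15)&(PP[...,2]>.06)
  print("red",r.sum(),np.median(PP[r],0),PP[r].min(0),PP[r].max(0))
E
```

```text
top [ 150  148   57   89 1243] [0.5481 0.0045] [0.1999 0.0876] 68.7 z [0.0746 0.0834 0.0847] [[0.47099998593330383, -0.0729999989271164], [0.5529999732971191, -0.10400000214576721], [0.625, 0.0820000022649765], [0.5440000295639038, 0.11400000005960464]]
top [  88  169   57   68 1041] [ 0.5261 -0.0049] [0.2502 0.085 ] 23.1 z [0.0742 0.0814 0.0841] [[0.39399999380111694, -0.014999999664723873], [0.42800000309944153, -0.09300000220537186], [0.6579999923706055, 0.004999999888241291], [0.625, 0.08299999684095383]]
face [ 278  116   60  121 1879] [ 0.6899 -0.0031] [0.0612 0.2044] 20.7 z [0.0523 0.0865 0.0878] [[0.625, 0.0820000022649765], [0.6970000267028809, -0.10899999737739563], [0.7549999952316284, -0.08799999952316284], [0.6819999814033508, 0.10300000011920929]]
heel [ 318   88   63  149 6250] [ 0.7216 -0.0097] [0.1479 0.2208] 12.7 z [0.0781 0.0797 0.0813] [[0.625, 0.0820000022649765], [0.6740000247955322, -0.1340000033378601], [0.8180000185966492, -0.10100000351667404], [0.7689999938011169, 0.11400000005960464]]
anv [176 147  14  26  58] [0.5317 0.0162] [0.001  0.0364] 23.6 z [0.016 
[... 862 characters left out ...]
99761581421], [0.48100000619888306, -0.06400000303983688], [0.4790000021457672, -0.032999999821186066]]
anv [144 219  11  12  71] [ 0.5515 -0.0011] [0.2211 0.0159] 44.2 z [0.0188 0.0219 0.2444] [[0.46700000762939453, -0.07199999690055847], [0.4779999852180481, -0.08399999886751175], [0.6359999775886536, 0.07000000029802322], [0.625, 0.0820000022649765]]
red 69 [0.70308242 0.00804366 0.08668059] [ 0.62518796 -0.00523894  0.08475105] [0.71504409 0.08171785 0.38388569]
red 42 [0.6965795  0.00684109 0.08817034] [ 0.68138489 -0.00238651  0.08166023] [0.71426668 0.0145045  0.09187784]
red 29 [0.69365372 0.00606977 0.08717591] [ 0.67863115 -0.00630477  0.0832764 ] [0.71393562 0.0171607  0.09206229]
```

```bash
cat > tray.py <<'E'
from h import *
def rects(c,roi,sel,n,minA=40):
    P,m=cloud(c); z=P[...,2]; M=m&sel(P)
    R=np.zeros_like(m);R[roi[1]:roi[3],roi[0]:roi[2]]=1; M&=R
    k,l,st,ce=cv2.connectedComponentsWithStats(M.astype(np.uint8),connectivity=4)
    for i in range(1,k):
        if st[i,4]<minA: continue
        Q=P[l==i]; r=cv2.minAreaRect(Q[:,:2].astype(np.float32)); d=Q[:,:2]-Q[:,:2].mean(0); v=np.linalg.svd(d,full_matrices=False)[2][0]; v*=np.sign(v[1])
        print(n,st[i],"c",np.round(r[0],4),"size",np.round(r[1],4),"yaw",round(np.arctan2(-v[0],v[1]),3),"z",np.round(np.percentile(Q[:,2],[5,50,95]),4))
E
python3 - <<'E'
from tray import *
import pickle
w=pickle.load(open("w0.pkl","rb"));a,b=pickle.load(open("c0.pkl","rb"))
X=lambda lo,hi,x0,x1:(lambda P:(P[...,2]>lo)&(P[...,2]<hi)&(P[...,0]>x0)&(P[...,0]<x1)&(abs(P[...,1])<.13))
roi=(60,60,400,236)
rects(w,roi,X(.078,.1,.38,.62),"top")
rects(w,roi,X(.084,.1,.6,.75),"face")
rects(w,roi,X(.075,.084,.6,.82),"heel")
rects(w,roi,X(.019,.026,.38,.6),"anv")
rects(w,roi,X(.024,.034,.38,.6),"wall")
for n,c in (("S",a),("D",b)):
  r=(0,0,512,384)
  rects(c,r,X(.078,.1,.42,.58),"top"+n,20); rects(c,r,X(.083,.1,.6,.75),"face"+n,20)
  rects(c,r,X(.073,.083,.66,.82),"heel"+n,20)
E
```

```text
top [ 148  148   57   88 1119] c [ 0.5385 -0.0141] size [0.0127 0.1142] yaw 0.406 z [0.0799 0.0835 0.0847]
top [ 87 168  56  68 902] c [ 0.4693 -0.0278] size [0.0303 0.0855] yaw 0.403 z [0.0792 0.0818 0.0841]
face [ 277  115   60  121 1862] c [0.6889 0.0098] size [0.0511 0.1401] yaw 0.269 z [0.0853 0.0865 0.0877]
heel [ 317   87   63  149 6230] c [0.7342 0.0153] size [0.0504 0.1693] yaw 0.262 z [0.0783 0.0797 0.0813]
anv [173 141  38  76 128] c [ 0.543  -0.0108] size [0.0011 0.1116] yaw 0.402 z [0.0194 0.0225 0.0256]
anv [119 176  16  18 162] c [ 0.4553 -0.0163] size [0.0142 0.0248] yaw 0.426 z [0.0198 0.0219 0.0232]
anv [132 195  18  18 221] c [ 0.4702 -0.0448] size [0.0188 0.0253] yaw 0.35 z [0.0202 0.0219 0.0233]
anv [143 218  11  13  66] c [ 0.4768 -0.0744] size [0.008  0.0183] yaw 0.514 z [0.0197 0.0218 0.0229]
wall [171 142  41  80 199] c [ 0.5438 -0.0127] size [0.001  0.1154] yaw 0.401 z [0.0245 0.029  0.0333]
wall [130 153  21  13 132] c [0.4793 0.0187] size [0.0269 0.0079] yaw -1.166 z [0.0286 0.0298 0.0312]
wall [ 72 180  18  12 104] c [ 0.3956 -0.0169] size [0.0243 0.0079]
[... 360 characters left out ...]
  3  38] c [ 0.6857 -0.0398] size [0.0043 0.0621] yaw 0.206 z [0.0737 0.0779 0.082 ]
heelS [251 206  22   4  46] c [0.6672 0.0408] size [0.0049 0.0618] yaw 0.227 z [0.0745 0.0787 0.0825]
heelS [217 217  60  17 794] c [0.7357 0.0135] size [0.0522 0.168 ] yaw 0.228 z [0.0762 0.0807 0.0826]
topD [264 188  13  23  90] c [ 0.5373 -0.0155] size [0.0133 0.1178] yaw 0.396 z [0.0802 0.0837 0.0869]
topD [281 192  18  26 117] c [ 0.4744 -0.0434] size [0.0294 0.1197] yaw 0.402 z [0.0787 0.0823 0.0858]
faceD [229 170  23  24 125] c [ 0.691  -0.0025] size [0.0548 0.1373] yaw 0.223 z [0.0838 0.0871 0.0912]
heelD [207 163  36  32 393] c [0.7328 0.0161] size [0.0524 0.1731] yaw 0.206 z [0.0755 0.0796 0.0824]
```

```bash
cat > goal.py <<'E'
from h import *
# shift (mm, tool axes) and turn (rotvec) to bring the tray-grip point G to xyz with tray yaw, tilt (front down)
def goal(xyz,yaw,tilt=0,tool=None):
    p,R=pose(); Z=env.hold_point_z
    Rt=Ro.from_euler('z',yaw).as_matrix()@Ro.from_euler('y',-tilt).as_matrix()  # tray axes, front (-x) down
    Rg=Rt@np.array([[0,1,0],[1,0,0],[0,0,-1.]])   # tool x=tray y, tool y=tray x, z down
    pt=np.array(xyz)+Rg[:,2]*Z
    print("shift",np.round(R.T@(pt-p)*1e3,1),"turn",np.round(Ro.from_matrix(R.T@Rg).as_rotvec(),3))
E
python3 -c "
from goal import *
print(env.hold_point_z)
goal([.475,-.042,.18],.403)"
python3 -m jog '[[[-10,-37,13],[0,0,-0.1]],[[-20,-75,26],[0,0,-0.2]],[[-31,-112,40],[0,0,-0.3]],[[-42,-150,52],[0,0,-0.403]],[[-42,-150,52],[0,0,-0.403]],[[-42,-150,52],[0,0,-0.403]]]' 0 45
python3 - <<'E'
from tray import *
import pickle
w=cam("wrist");save(w,"wrist1");pickle.dump(w,open("w1.pkl","wb"))
X=lambda lo,hi,x0,x1:(lambda P:(P[...,2]>lo)&(P[...,2]<hi)&(P[...,0]>x0)&(P[...,0]<x1)&(abs(P[...,1])<.16))
rects(w,(0,0,512,384),X(.079,.1,.35,.62),"top")
p,R=pose();print(p,R[:,0],p+R[:,2]*-.019)
E
```

```text
0.0188
shift [ -42.1 -149.7   52.4] turn [-0.001 -0.    -0.403]
time: 0.9
tcp_pos: [0.4758, -0.0421, 0.1622]
ee_rot: [0.0, 0.552, 0.834, 0.0]
contact_force: [0.4, -0.1, -0.1]
width: 0.5
top [ 235  135   34  118 1851] c [ 0.475 -0.042] size [0.03   0.1156] yaw 0.399 z [0.0799 0.0817 0.0842]
top [ 316  135   21  112 1442] c [ 0.537  -0.0117] size [0.0128 0.1084] yaw 0.409 z [0.081  0.0835 0.0846]
[ 0.47608377 -0.04203018  0.16221957] [-3.91527492e-01  9.20166197e-01 -6.26568039e-04] [ 0.47606139 -0.04202677  0.18121956]
```

View pics/wrist1.png

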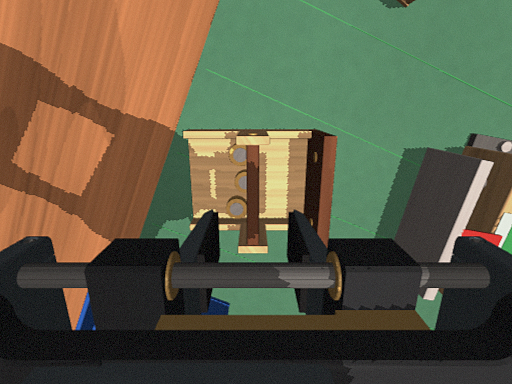

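The view shows the bar at column 252, centred between the fingers, with three anvils at (236,153), (242,183) and (235,207) in front of it. The depth from both wrist positions puts the bar's top at 0.082 m, so I descend and grip.

```bash

python3 -m jog '[[[0,0,25],[0,0,0]],[[0,-1,50],[0,0,0]],[[0,-1,75],[0,0,0]],[[0,-1,95],[0,0,0]],[[0,-1,109],[0,0,0]],[[0,-1,109],[0,0,0]]]' 
python3 -m jog '[[[0,0,0],[0,0,0]],[[0,0,0],[0,0,0]],[[0,0,0],[0,0,0]],[[0,0,0],[0,0,0]],[[0,0,0],[0,0,0]],[[0,0,0],[0,0,0]]]' -1 50
python3 -m jog '[[[0,0,-10],[0,0,0]],[[0,0,-25],[0,0,0]],[[0,0,-40],[0,0,0]],[[0,0,-60],[0,0,0]],[[0,0,-80],[0,0,0]],[[0,0,-100],[0,0,0]],[[0,0,-120],[0,0,0]],[[0,0,-120],[0,0,0]]]' 
python3 - <<'E'
from tray import *
from goal import goal
import pickle
w=cam("wrist");save(w,"wrist2")
X=lambda lo,hi:(lambda P:(P[...,2]>lo)&(P[...,2]<hi)&(P[...,0]>.35)&(P[...,0]<.62)&(abs(P[...,1])<.16))
rects(w,(0,0,512,384),X(.197,.215),"top")
p,R=pose();print(p,R[:,0],p+R[:,2]*-.019)
goal([.54,-.22,.23],-.25)
f=np.array([np.cos(.615),-np.sin(.615)]);B=np.array([.433,-.306])
g=B+f*.060; print(g)
goal([*g,.23],-.615); goal([*g,.185],-.615,.4); goal([*g,.18],-.615,.8)
E
```

```text
time: 1.7
tcp_pos: [0.4742, -0.0422, 0.0523]
ee_rot: [-0.001, 0.551, 0.834, -0.0]
contact_force: [-0.4, 0.6, -0.3]
width: 0.499
time: 2.45
tcp_pos: [0.4744, -0.0424, 0.0533]
ee_rot: [0.0, 0.551, 0.834, 0.0]
contact_force: [0.5, 0.7, 7.1]
width: 0.126
time: 3.45
tcp_pos: [0.4746, -0.0425, 0.1741]
ee_rot: [0.001, 0.551, 0.834, 0.0]
contact_force: [0.4, 0.5, -4.0]
width: 0.129
top [ 219  155   68  107 3529] c [ 0.4639 -0.0176] size [0.035  0.0616] yaw 0.403 z [0.2006 0.2027 0.2103]
top [ 358  155   42  107 2921] c [0.5275 0.0083] size [0.0129 0.0638] yaw 0.397 z [0.1987 0.2043 0.2054]
top [243 288  20  27 535] c [ 0.4866 -0.071 ] size [0.0119 0.0212] yaw 0.404 z [0.2008 0.2023 0.2033]
top [357 288  23  42 677] c [ 0.5514 -0.0472] size [0.0122 0.0311] yaw 0.526 z [0.2036 0.2045 0.2053]
[ 0.47407067 -0.04240893  0.17319208] [-3.92204500e-01  9.19877904e-01 -5.22237844e-04] [ 0.47405481 -0.04240491  0.19219207]
shift [-189.2   -9.   -37.9] turn [0.001 0.    0.653]
[ 0.48200641 -0.34061751]
shift [-277.4 -109.6  -37.9] turn [1.000e-03 0.000e+00 1.018e+00]
shift [-283.7 -105.8    5.6] turn [-0.364 -0.203  1.004]
shift [-288.9 -102.6    6.4] turn [-0.727 -0.406  0.961]
```

```bash

python3 -m jog '[[[-5,-2,-5],[0,0,0.02]],[[-15,-6,-10],[0,0,0.06]],[[-30,-11,-15],[0,0,0.12]],[[-50,-18,-20],[0,0,0.19]],[[-70,-26,-25],[0,0,0.26]],[[-92,-34,-30],[0,0,0.34]],[[-114,-42,-35],[0,0,0.42]],[[-136,-51,-38],[0,0,0.5]],[[-158,-60,-38],[0,0,0.58]],[[-180,-69,-38],[0,0,0.66]],[[-202,-78,-38],[0,0,0.74]],[[-222,-86,-38],[0,0,0.82]],[[-240,-94,-38],[0,0,0.89]],[[-255,-100,-38],[0,0,0.94]],[[-266,-105,-38],[0,0,0.98]],[[-274,-108,-38],[0,0,1.0]],[[-277,-110,-38],[0,0,1.018]],[[-277,-110,-38],[0,0,1.018]],[[-277,-110,-38],[0,0,1.018]]]' 
python3 - <<'E'
from tray import *
from goal import goal
import pickle
w=cam("wrist");a=cam("scene")
im=np.hstack([w["color"],a["color"][60:320,100:420][:, :]if 0 else cv2.resize(a["color"][100:260,120:332],None,fx=1.4,fy=2.4)[:384]])
cv2.imwrite("pics/pair3.png",im[:,:,::-1])
hsv=cv2.cvtColor(w["color"],cv2.COLOR_RGB2HSV);P,m=cloud(w)
bl=(hsv[...,0]>105)&(hsv[...,0]<125)&(hsv[...,1]>150)&m&(P[...,2]>.05)&(P[...,2]<.07)
Q=P[bl];print(len(Q),Q.min(0),Q.max(0)); 
p,R=pose();print(p,R[:,0],env.state()["joint_positions"])
f=np.array([np.cos(.615),-np.sin(.615)]);B=np.array([.433,-.306])
g=B+f*.060
for z,t in ((.20,.2),(.185,.4),(.182,.6),(.18,.8)): goal([*g,z],-.615,t)
E
```

```text
time: 5.88
tcp_pos: [0.4815, -0.3399, 0.2109]
ee_rot: [-0.0, 0.888, 0.46, 0.0]
contact_force: [0.8, 0.4, -4.3]
width: 0.127
1824 [ 0.34646005 -0.33448072  0.05004453] [ 0.5167947  -0.22145504  0.06194362]
[ 0.48157286 -0.33995539  0.21099709] [5.76416178e-01 8.17156281e-01 4.96087415e-05] [-7.16001187e-01  4.46259638e-01  1.43984859e+00  4.98522680e-05
  1.25550865e+00 -1.01680498e-01]
shift [-0.3  4.5 29.4] turn [-0.2   -0.     0.001]
shift [-0.3  8.1 43.3] turn [-0.4   -0.     0.001]
shift [-0.3 11.4 44.5] turn [-0.6   -0.     0.001]
shift [-0.3 14.2 44.1] turn [-0.8   -0.     0.001]
```

View pics/pair3.png

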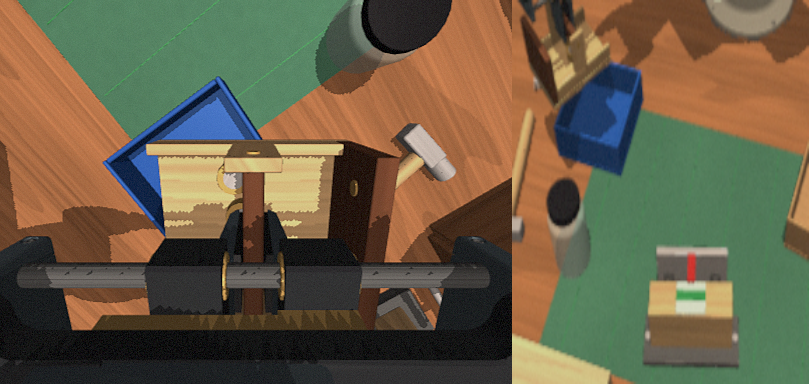

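The tray is level above the bin, with an anvil visible at (228,180) and the bin's wall corners at (107,162) and (218,78). Tip now.

```bash

python3 -m jog '[[[0,1,8],[-0.05,0,0]],[[0,2,15],[-0.1,0,0]],[[0,3,22],[-0.15,0,0]],[[0,4,29],[-0.2,0,0]],[[0,5,33],[-0.25,0,0]],[[0,6,37],[-0.3,0,0]],[[0,7,40],[-0.35,0,0]],[[0,8,43],[-0.4,0,0]],[[0,9,44],[-0.45,0,0]],[[0,10,44],[-0.5,0,0]],[[0,11,44],[-0.55,0,0]],[[0,11,44],[-0.6,0,0]],[[0,12,44],[-0.65,0,0]],[[0,13,44],[-0.7,0,0]],[[0,14,44],[-0.75,0,0]],[[0,14,44],[-0.8,0,0]],[[0,14,44],[-0.8,0,0]],[[0,14,44],[-0.8,0,0]],[[0,14,44],[-0.8,0,0]],[[0,14,44],[-0.8,0,0]]]' 
python3 - <<'E'
from h import *
w=cam("wrist");a=cam("scene")
cv2.imwrite("pics/pair4.png",np.hstack([w["color"],cv2.resize(a["color"][100:260,120:240],None,fx=2.4,fy=2.4)])[:,:,::-1])
p,R=pose();print(p,Ro.from_matrix(R).as_rotvec(),env.state()["joint_positions"],env.state()["contact_force"])
E
```

```text
time: 8.48
tcp_pos: [0.4988, -0.3416, 0.1673]
ee_rot: [0.336, 0.818, 0.428, 0.188]
contact_force: [-0.0, 0.3, -1.6]
width: 0.131
[ 0.49838151 -0.34135637  0.16680935] [2.13358999 1.1150062  0.48989353] [-0.78495582  0.41598209  2.1574235   2.53079309  0.25577573 -2.66364652] [-0.06935477  0.99862677 -3.57251211]
```

View pics/pair4.png

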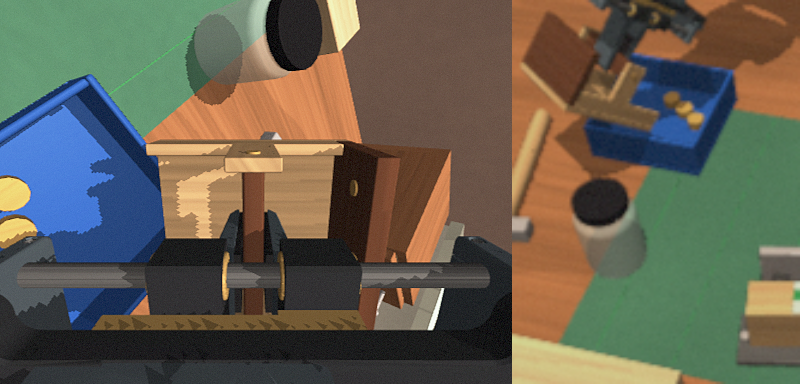

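All three anvils lie in the blue bin (scene crop about (672,98), (685,108) and (697,120)), and the tray floor is clear. The wrist joints have swung round near j5=0, so I untilt gently and check.

```bash

python3 -m jog '[[[0,5,-4],[0.05,0,0]],[[0,9,-8],[0.1,0,0]],[[0,13,-14],[0.16,0,0]],[[0,15,-20],[0.22,0,0]],[[0,17,-25],[0.28,0,0]],[[0,19,-30],[0.34,0,0]],[[0,21,-34],[0.4,0,0]],[[0,22,-38],[0.47,0,0]],[[0,22,-40],[0.54,0,0]],[[0,22,-42],[0.61,0,0]],[[0,22,-43],[0.68,0,0]],[[0,22,-43],[0.75,0,0]],[[0,22,-43],[0.8,0,0]],[[0,22,-43],[0.8,0,0]],[[0,22,-43],[0.8,0,0]],[[0,22,-43],[0.8,0,0]]]' 
python3 - <<'E'
from goal import *
p,R=pose();print(p,R.round(3),env.state()["joint_positions"])
goal([.482,-.3406,.23],-.615)
E
```

```text
time: 10.58
tcp_pos: [0.4853, -0.3337, 0.213]
ee_rot: [-0.009, 0.884, 0.467, 0.006]
contact_force: [-1.2, 0.5, -2.5]
width: 0.126
[ 0.48531994 -0.33373995  0.21302087] [[ 0.564  0.826  0.003]
 [ 0.826 -0.564  0.021]
 [ 0.019 -0.009 -1.   ]] [-0.71462389  0.44846099  1.43003314  0.01885326  1.27479285 -0.12123178]
shift [-7.6  1.1  1.7] turn [-0.01  -0.019  0.016]
```

```bash

python3 -c "
from goal import *
goal([.5633,-.0235,.225],.222)"
```

```text
shift [ 300.  -110.4   13.6] turn [-0.001 -0.022 -0.821]
```

```bash

python3 -m jog '[[[8,-3,0],[0,0,-0.02]],[[24,-9,0],[0,0,-0.06]],[[46,-17,1],[0,-0.003,-0.12]],[[70,-26,2],[0,-0.006,-0.18]],[[95,-35,3],[0,-0.008,-0.25]],[[120,-44,4],[0,-0.01,-0.32]],[[145,-53,5],[0,-0.012,-0.39]],[[170,-62,6],[0,-0.014,-0.46]],[[195,-72,7],[0,-0.016,-0.53]],[[220,-81,8],[0,-0.018,-0.6]],[[245,-90,10],[0,-0.02,-0.67]],[[268,-99,12],[0,-0.022,-0.73]],[[284,-105,13],[0,-0.022,-0.78]],[[295,-108,14],[0,-0.022,-0.81]],[[300,-110,14],[0,-0.022,-0.821]],[[300,-110,14],[0,-0.022,-0.821]],[[300,-110,14],[0,-0.022,-0.821]]]' 
python3 - <<'E'
from tray import *
import pickle
from goal import goal
w=cam("wrist");save(w,"wrist5");a=cam("scene");b=cam("side");pickle.dump((w,a,b),open("c5.pkl","wb"))
X=lambda lo,hi,x0,x1:(lambda P:(P[...,2]>lo)&(P[...,2]<hi)&(P[...,0]>x0)&(P[...,0]<x1)&(abs(P[...,1])<.16))
r=(0,0,512,384)
rects(w,r,X(.225,.25,.4,.7),"tray")
for n,c in (("W",w),("S",a),("D",b)):
  rects(c,r,X(.076,.0835,.69,.82),"heel"+n,200); rects(c,r,X(.084,.095,.62,.69),"face"+n,30)
p,R=pose();print(p,R.round(4),p+R[:,2]*-.0188)
E
```

```text
time: 12.7
tcp_pos: [0.5638, -0.0239, 0.2063]
ee_rot: [-0.001, 0.624, 0.781, 0.001]
contact_force: [0.9, -0.1, -2.4]
width: 0.127
tray [ 219  151   68  111 3815] c [0.557  0.0029] size [0.035  0.0628] yaw 0.222 z [0.2298 0.235  0.245 ]
tray [ 355  154   45  108 3249] c [0.625  0.0162] size [0.0129 0.0645] yaw 0.213 z [0.2271 0.2362 0.2374]
tray [243 288  20  27 538] c [ 0.5707 -0.0543] size [0.0119 0.0204] yaw 0.221 z [0.233  0.2344 0.2354]
tray [357 288  23  42 680] c [ 0.6388 -0.0426] size [0.0118 0.0306] yaw 0.347 z [0.2354 0.2363 0.2372]
heelW [ 385  105   63  148 5993] c [0.7343 0.0148] size [0.0515 0.1688] yaw 0.261 z [0.0783 0.0797 0.0812]
faceW [353 115  15  31 350] c [0.658  0.0587] size [0.013 0.03 ] yaw 0.257 z [0.0851 0.0865 0.0876]
heelS [217 217  60  16 834] c [0.7353 0.0135] size [0.0517 0.1675] yaw 0.228 z [0.078  0.081  0.0832]
faceS [223 202  51   8 207] c [0.6771 0.0018] size [0.0266 0.1475] yaw 0.216 z [0.085  0.0876 0.09  ]
heelD [207 163  34  32 365] c [0.7332 0.0143] size [0.0516 0.1731] yaw 0.222 z [0.0768 0.0798 0.0828]
faceD [228 179  14  17  65] c [0.667  0.0324] size [0.0233 0.0855] yaw 0.346 z [0.0844 0.0873 0.0909]
[ 0.56380563 -0.02383015  0.20623912] [[-2.206e-01  9.754e-01 -6.000e-04]
 [ 9.754e-01  2.206e-01  1.900e-03]
 [ 2.000e-03 -1.000e-04 -1.000e+00]] [ 0.56381624 -0.02386564  0.22503909]
```

View pics/wrist5.png

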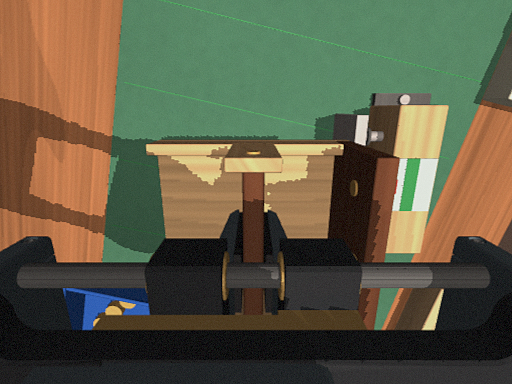

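The tray is level, empty and facing the fence (heel top at about (415,170), its green band at column 408, near spring plate at (362,128)). The heel's edge angle comes next, before lowering.

```bash
python3 - <<'E'
from h import *
from goal import goal
import pickle
def ang(c,n,lo=.075,hi=.084):
    P,m=cloud(c);M=m&(P[...,2]>lo)&(P[...,2]<hi)&(P[...,0]>.69)&(P[...,0]<.82)&(abs(P[...,1])<.14)
    k,l,st,_=cv2.connectedComponentsWithStats(M.astype(np.uint8),connectivity=4);i=1+st[1:,4].argmax();Q=P[l==i][:,:2]
    r=cv2.minAreaRect(Q.astype(np.float32));y=np.array([-np.sin(.222),np.cos(.222)]);x=np.array([y[1],-y[0]])
    s=Q@y;t=Q@x;e=[];b=np.arange(s.min()+.01,s.max()-.01,.004)
    for q in (1,99):
        e.append(np.polyfit(b,[np.percentile(t[abs(s-bb)<.003],q) for bb in b],1)[0])
    print(n,"c",np.round(r[0],4),"rect yaw",round(np.deg2rad(r[2]if r[2]<45 else r[2]-90),3),"edge yaw",np.round(.222-np.array(e),3))
a,b=pickle.load(open("c0.pkl","rb"));w=pickle.load(open("w0.pkl","rb"));w5,a5,b5=pickle.load(open("c5.pkl","rb"))
for n,c in (("w0",w),("w5",w5),("a0",a),("b0",b),("a5",a5),("b5",b5)): ang(c,n)
goal([.5637,-.0240,.0705],.222)
E
```

```text
w0 c [0.7342 0.0153] rect yaw 0.219 edge yaw [0.306 0.22 ]
w5 c [0.7344 0.0148] rect yaw 0.219 edge yaw [0.288 0.22 ]
a0 c [0.7356 0.0134] rect yaw 0.228 edge yaw [0.234 0.22 ]
b0 c [0.7328 0.0161] rect yaw 0.217 edge yaw [0.221 0.215]
a5 c [0.7353 0.0135] rect yaw 0.228 edge yaw [0.235 0.218]
b5 c [0.7337 0.0144] rect yaw 0.22 edge yaw [0.234 0.204]
shift [-4.000e-01 -1.000e-01  1.545e+02] turn [-0.    -0.002  0.   ]
```

```bash

python3 -m jog '[[[0,0,15],[0,0,0]],[[0,0,40],[0,-0.002,0.002]],[[0,0,70],[0,-0.002,0.002]],[[0,0,100],[0,-0.002,0.002]],[[0,0,125],[0,-0.002,0.002]],[[0,0,140],[0,-0.002,0.002]],[[0,0,147],[0,-0.002,0.002]],[[0,0,150],[0,-0.002,0.002]],[[0,0,150],[0,-0.002,0.002]],[[0,0,150],[0,-0.002,0.002]]]'
python3 -m jog '[[[0,0,1],[0,0,0]],[[0,0,2],[0,0,0]],[[0,0,2],[0,0,0]],[[0,0,2],[0,0,0]]]'
python3 -m jog '[[[0,0,0.5],[0,0,0]],[[0,0,1],[0,0,0]],[[0,0,1],[0,0,0]],[[0,0,1],[0,0,0]]]'
python3 - <<'E'
from tray import *
for i in range(3): print(np.round(env.state()["contact_force"],1))
w=cam("wrist")
X=lambda lo,hi,x0,x1:(lambda P:(P[...,2]>lo)&(P[...,2]<hi)&(P[...,0]>x0)&(P[...,0]<x1)&(abs(P[...,1])<.16))
rects(w,(0,0,512,384),X(.078,.1,.4,.66),"tray")
p,R=pose();h=p+R[:,2]*-.0188;print(p,h,R[:,0])
x=np.array([np.cos(.22),np.sin(.22)]);y=np.array([-x[1],x[0]]);F=np.array([.7343,.0147])
print("tray rel fence x,y mm",1e3*(h[:2]-F)@x,1e3*(h[:2]-F)@y)
E
```

```text
time: 14.1
tcp_pos: [0.5642, -0.0232, 0.0568]
ee_rot: [0.0, 0.625, 0.781, 0.0]
contact_force: [0.5, 0.6, -2.7]
width: 0.13
time: 14.6
tcp_pos: [0.5638, -0.0231, 0.0542]
ee_rot: [-0.0, 0.625, 0.781, -0.0]
contact_force: [0.3, -0.4, -3.4]
width: 0.135
time: 15.1
tcp_pos: [0.5638, -0.0231, 0.0533]
ee_rot: [-0.0, 0.625, 0.781, -0.0]
contact_force: [-1.2, -0.1, -0.4]
width: 0.128
[-1.2 -0.1 -0.4]
[-1.2 -0.1 -0.4]
[-1.2 -0.1 -0.4]
tray [ 439  123   53   97 2217] c [0.6548 0.0484] size [0.0116 0.0521] yaw 0.136 z [0.0789 0.0857 0.0874]
tray [ 219  155   68  107 3640] c [0.5579 0.0033] size [0.0351 0.0617] yaw 0.222 z [0.0802 0.0821 0.0945]
tray [ 359  155   41  107 2746] c [0.6249 0.0177] size [0.0129 0.0628] yaw 0.218 z [0.0796 0.0834 0.0845]
tray [243 288  20  27 537] c [ 0.5707 -0.0537] size [0.0119 0.0216] yaw 0.221 z [0.08   0.0814 0.0825]
tray [357 288  23  42 678] c [ 0.6387 -0.0419] size [0.0121 0.0309] yaw 0.347 z [0.0826 0.0835 0.0844]
[ 0.56376709 -0.02310733  0.05326577] [ 0.56376906 -0.02310694  0.07206577] [-2.19439291e-01  9.75626157e-01  2.99609004e-06]
tray rel fence x,y mm -174.67130098531047 0.3192055160081422
```

```bash

python3 -m jog '[[[0,3,0.5],[0,0,0]],[[0,7,0.5],[0,0,0]],[[0,12,0.5],[0,0,0]],[[0,17,0.5],[0,0,0]],[[0,21,0.5],[0,0,0]],[[0,25,0.5],[0,0,0]],[[0,28,0.5],[0,0,0]],[[0,30,0.5],[0,0,0]],[[0,32,0.5],[0,0,0]],[[0,34,0.5],[0,0,0]],[[0,36,0.5],[0,0,0]],[[0,36,0.5],[0,0,0]],[[0,36,0.5],[0,0,0]]]'
cat > chk.py <<'E'
from tray import *
w=cam("wrist");a=cam("scene");b=cam("side")
p,R=pose();h=p+R[:,2]*-.0188;x=np.array([np.cos(.22),np.sin(.22)]);y=np.array([-x[1],x[0]]);F=np.array([.7343,.0147])
f=np.array(env.state()["contact_force"])
print("grip rel fence mm",1e3*(h[:2]-F)@x,1e3*(h[:2]-F)@y,"z",h[2],"f along",f[:2]@x,f,"yaw",np.arctan2(-R[0,0],R[1,0]))
for n,c in (("w",w),("a",a),("b",b)):
  P,m=cloud(c);h_=cv2.cvtColor(c["color"],cv2.COLOR_RGB2HSV)
  r=m&((h_[...,0]<6)|(h_[...,0]>174))&(h_[...,1]>190)&(h_[...,2]>120)&(P[...,0]>.6)&(P[...,0]<.8)&(abs(P[...,1])<.1)&(P[...,2]>.075)&(P[...,2]<.1)
  g=m&(h_[...,0]>45)&(h_[...,0]<80)&(h_[...,1]>150)&(P[...,0]>.65)&(P[...,0]<.8)&(abs(P[...,1])<.1)&(P[...,2]>.07)&(P[...,2]<.09)
  for k,M in (("red",r),("green",g)):
    if M.sum()>3: s=1e3*(P[M][:,:2]-F)@x; print(n,k,M.sum(),"x mm",np.round(np.percentile(s,[2,50,98]),1))
  if n!="b" or 1:
    s=m&(P[...,2]>.08)&(P[...,2]<.095); q=(P[...,:2]-F)@x*1e3; v=(P[...,:2]-F)@y*1e3
    T=s&(q>-90)&(q<-42)&(abs(v)<80)
    if T.sum(): print(n,"board/face span x",np.round(np.percentile(q[T],[2,98]),1),"y",np.round(np.percentile(v[T],[1,99]),1))
E
python3 chk.py
```

```text
time: 16.77
tcp_pos: [0.5979, -0.0154, 0.0533]
ee_rot: [-0.001, 0.625, 0.781, -0.001]
contact_force: [-9.8, -2.4, 15.3]
width: 0.129
grip rel fence mm -139.63452987415877 0.3918154552391302 z 0.07209160425850455 f along -11.4899084096203 [-11.44320318  -1.47787277  16.83344939] yaw 0.22120342425813258
w red 345 x mm [-52.9 -40.8 -30.7]
w green 66 x mm [-9.8 -6.8  4.9]
w board/face span x [-76.7 -48.2] y [-45.2  73.8]
a red 45 x mm [-50.  -31.5 -14.2]
a green 13 x mm [-5.8 -1.5  2.1]
a board/face span x [-75.9 -47. ] y [-72.7  72.4]
b red 28 x mm [-51.5 -35.3 -15.8]
b green 16 x mm [-7.2 -2.7  0.2]
b board/face span x [-78.1 -45.4] y [-73.3  72.7]
```

```bash

python3 -m jog '[[[0,1,-0.3],[0,0,0]],[[0,2,-0.4],[0,0,0]],[[0,4,-0.4],[0,0,0]],[[0,6,-0.4],[0,0,0]],[[0,8,-0.4],[0,0,0]],[[0,9,-0.4],[0,0,0]],[[0,10,-0.4],[0,0,0]],[[0,10,-0.4],[0,0,0]],[[0,10,-0.4],[0,0,0]]]'
python3 chk.py
python3 - <<'E'
from h import *
a=cam("scene");b=cam("side")
f=lambda im,s:cv2.resize(im,None,fx=s,fy=s,interpolation=cv2.INTER_CUBIC)
cv2.imwrite("pics/press6.png",np.hstack([f(a["color"][150:260,205:305],4),f(b["color"][140:250,195:295],4)])[:,:,::-1])
E
```

```text
time: 18.05
tcp_pos: [0.6069, -0.0133, 0.0532]
ee_rot: [-0.001, 0.625, 0.781, -0.001]
contact_force: [-12.1, -2.9, 12.4]
width: 0.128
grip rel fence mm -130.39039560927716 0.4389652821689362 z 0.07207735282872421 f along -13.446874035190326 [-12.82958741  -4.24558497  12.23850803] yaw 0.2212352252664171
w red 329 x mm [-43.4 -31.6 -21.3]
w green 79 x mm [-9.8 -0.6  5. ]
w board/face span x [-67.5 -44.2] y [-45.   73.8]
a red 40 x mm [-38.2 -24.3  -6.2]
a green 12 x mm [-5.2 -0.9  4.1]
a board/face span x [-67.7 -42.9] y [-73.5  73.5]
b red 30 x mm [-42.1 -26.4  -8.4]
b green 11 x mm [-8.6 -2.1  0.9]
b board/face span x [-68.6 -43.7] y [-72.   71.9]
```

View pics/press6.png

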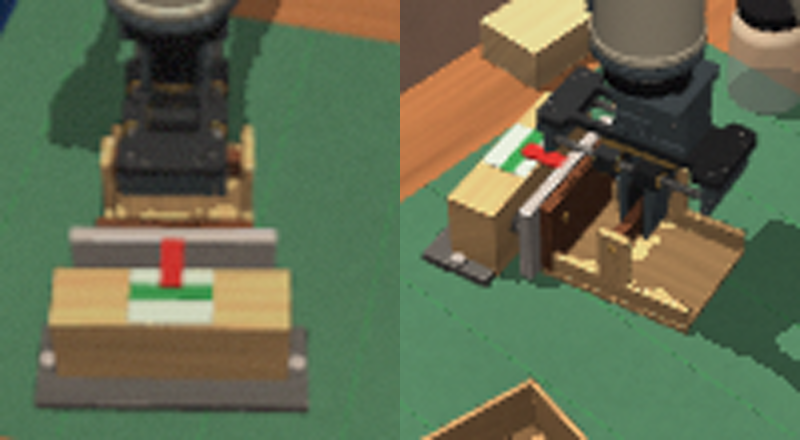

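The scene view shows the board squarely against the face and the tongue end at (172,287) entering the green band. The tongue stands about 7 mm above the heel, so parallax puts it mid-band. I relieve some of the 12 N down-load and measure how far the tongue has moved since the start, by rays onto its plane.

```bash

python3 -m jog '[[[0,0,-0.2],[0,0,0]],[[0,0.4,-0.4],[0,0,0]],[[0,0.4,-0.4],[0,0,0]],[[0,0.4,-0.4],[0,0,0]],[[0,0.4,-0.4],[0,0,0]]]'
python3 chk.py | head -1
cat > tongue.py <<'E'
from h import *
import pickle
x=np.array([np.cos(.22),np.sin(.22)]);F=np.array([.7343,.0147])
def tip(c):
    h=cv2.cvtColor(c["color"],cv2.COLOR_RGB2HSV);P,m=cloud(c)
    M=m&((h[...,0]<8)|(h[...,0]>172))&(h[...,1]>150)&(h[...,2]>90)&(P[...,0]>.6)&(P[...,0]<.8)&(abs(P[...,1])<.1)&(P[...,2]>.078)&(P[...,2]<.1)
    v,u=np.nonzero(M); s=np.array([(onz(c,i,j,.088)[:2]-F)@x*1e3 for i,j in zip(u,v)]); return np.round(np.sort(s)[-4:].mean(),1)
def plate(c,d):  # light plate top edge (front/back) near y=+-60 by depth
    P,m=cloud(c);y=np.array([-x[1],x[0]]);q=(P[...,:2]-F)@x*1e3;v=(P[...,:2]-F)@y*1e3
    M=m&(P[...,2]>.082)&(P[...,2]<.093)&(abs(v)>61)&(abs(v)<73)&(q>-80)&(q<-35)
    return [round(float(np.median(q[M&(k*v>0)])),1) if (M&(k*v>0)).sum()>2 else None for k in (-1,1)]
a0,b0=pickle.load(open("c0.pkl","rb"));a,b=cam("scene"),cam("side")
print("scene tip",tip(a0),tip(a),"side tip",tip(b0),tip(b))
print("plate scene",plate(a0,0),plate(a,0),"side",plate(b0,0),plate(b,0))
w=cam("wrist");w0=pickle.load(open("w0.pkl","rb"));print("wrist",tip(w0),tip(w),plate(w0,0),plate(w,0))
E
python3 tongue.py
```

```text
time: 18.92
tcp_pos: [0.6076, -0.0132, 0.0533]
ee_rot: [-0.001, 0.625, 0.781, -0.001]
contact_force: [-8.8, -4.1, 2.6]
width: 0.124
grip rel fence mm -129.69063261915642 0.4629356918225905 z 0.07209294148896131 f along -9.759004800476054 [-9.14652355 -3.81678614  4.16221022] yaw 0.22113196042769875
scene tip -21.1 -3.7 side tip -25.4 -10.2
plate scene [-62.1, -63.2] [-45.3, -47.1] side [-65.9, -64.5] [-52.7, -51.7]
wrist -20.5 -21.5 [-65.4, -65.0] [None, -50.1]
```

```bash
python3 - <<'E'
from h import *
x=np.array([np.cos(.22),np.sin(.22)]);y=np.array([-x[1],x[0]]);F=np.array([.7343,.0147])
for n in ("side","wrist","scene"):
    c=cam(n);P,m=cloud(c);q=(P[...,:2]-F)@x*1e3;v=(P[...,:2]-F)@y*1e3;z=P[...,2]*1e3
    for sgn in (1,-1):
      for lo,hi in ((-200,-170),(-110,-80)):
        M=m&(q>lo)&(q<hi)&(sgn*v>51)&(sgn*v<57)&(z>22)&(z<40)
        if M.sum()>8: print(n,"wall",sgn,lo,"z",np.round(np.median(z[M]),1),M.sum())
      M=m&(q>-195)&(q<-80)&(sgn*v>40)&(sgn*v<65)&(z>25)&(z<36)
      if M.sum()>8: print(n,"wall y span",np.round(np.percentile(v[M],[2,98]),1),"x min",np.round(np.percentile(q[M],1),1))
    h=cv2.cvtColor(c["color"],cv2.COLOR_RGB2HSV)
    A=m&(h[...,0]>15)&(h[...,0]<30)&(h[...,1]>110)&(P[...,0]>.35)&(P[...,0]<.515)&(P[...,1]<-.225)&(P[...,1]>-.39)&(z<45)
    k,l,st,ce=cv2.connectedComponentsWithStats(A.astype(np.uint8))
    print(n,"brass blobs",[(P[l==i].mean(0).round(3).tolist(),int(st[i,4])) for i in range(1,k) if st[i,4]>8])
E
python3 tongue.py|head -1; python3 chk.py|head -1
```

```text
side wall 1 -200 z 29.0 17
side wall 1 -110 z 28.9 16
side wall y span [48.8 59.9] x min -193.2
side wall -1 -200 z 27.3 14
side wall y span [-60.  -47.7] x min -193.7
side brass blobs []
wrist wall 1 -200 z 29.8 355
wrist wall 1 -110 z 29.7 371
wrist wall y span [50.9 58.3] x min -194.2
wrist brass blobs []
scene wall y span [50.2 56.9] x min -193.1
scene wall y span [-56.4 -50.1] x min -190.3
scene brass blobs [([0.408, -0.284, 0.019], 91)]
scene tip -21.1 -3.7 side tip -25.4 -10.2
grip rel fence mm -129.66526479631153 0.4315453806319137 z 0.072090861318275 f along -9.213371137858084 [-8.53213535 -4.06398545  4.1070974 ] yaw 0.22120931236226443
```

```bash
python3 -c "
from h import *
workorder.close_job(); print(env.state()['time'])"
```

```text
the job is handed in; nothing more can be done
the job is handed in; nothing more can be done
```

The job is handed in. The tray is empty and pressed against the fence at about half the face's travel, with the gripper still holding it. The clock stood at about 19–20 s of the 54 s.

**What I did:** I gripped the tray by its crossbar and carried it level to the blue bin. There I tipped it about 45° front-down, and the scene picture showed all three anvils inside the bin. I then set the tray on the bench in front of the fence and pressed it in slowly.

**Last checks:**

| Check | Result |
|---|---|
| Board square to the face | within about 0.001 rad (tray 0.221, fence 0.220) |
| Centred on the face | within about 1 mm |
| Flat on the bench | wall tops at one height front and back, about 29–30 mm |
| Face pressed in, from the gripper position | about 16.3 mm |
| Face pressed in, from the tongue | 17.4 mm (scene), 15.2 mm (side) |
| Face pressed in, from the steel plate | about 16.5 mm (scene), 13 mm (side) |
| Push along the fence | 9.2–9.8 N |

**What disagreed or failed:**
- **Press depth:** the estimates range from 13 to 17.4 mm, which is camera noise. Every one of them lies inside the green band.
- **Push:** I read the extra above 8 N as bench friction, because the gripper still presses down with about 4 N.
- **Pressing too hard downward:** during the first approach the down-load reached about 17 N, and I eased it off.
- **Wrist swing:** joints 4 and 6 swung round far while tipping, which moved the tool up to 9 mm off its planned path there. They came back normally.
- **Wrist camera:** its tongue reading failed in the final pose, and the plate was visible on one side only (about 15 mm).
- **Anvil count:** the final colour check found the anvils in the bin only as one merged patch in the scene view. The count of three rests on the earlier picture.
- **Other objects:** I made no separate final check that everything else was unmoved.

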